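# Close the battery bay of the kitchen scale

### The job

The kitchen scale lies face down with its battery bay open. Pick up the loose battery cover, lay it flat between the guide walls with its tab leading, and slide it gently under the lips until the tab clicks down behind the ledge and the cover is fully home; then let go. Feel for the end and do not force the cover (never press it on the scale with more than 35 N), and leave the mug, salt shaker, teaspoon and tumbler where they are.

Things in the scene. Friction and masses are not known exactly. Their poses are not given: they have to be found in the camera images.
- scale: Kitchen scale lying face down, fixed. Steel plate 212 x 160 mm on the worktop, grey body on it; its underside, now on top, is a flat deck 38 mm up with an open battery bay, four rubber feet 8 mm high at the corners and two guide walls along x. Origin: middle of the plate, on the worktop; z up, x along the walls, the way the cover slides shut (within 0.35 rad of straight away from the robot).
- landing (a point): Point on the deck between the guide walls, 41 mm behind the scale's origin (-x), where the grip bar's centre should come when the cover is laid down; scale's axes. From 35 mm behind to 41 mm ahead of it the walls (11 mm high, flared tops) stand 87 mm apart and open above; then they narrow to 83 mm over 19 mm. The lips begin 61 mm ahead of it, with a flared mouth.
- lips (a point): Point on the deck 20 mm ahead of the scale's origin: here two lips, one on each wall, begin and run 75 mm in +x. They overhang the cover's side edges by 5 mm, 11 mm above the deck (the cover is 9.5 mm high there).
- home (a point): Nominal place of the grip bar's centre when shut: 28 mm ahead of the scale's origin, 17.5 mm above the deck; scale's axes. The adjustable catch block (plate 4 mm high, 32 mm long, ramp before it, sharp drop = the ledge behind it, hard end stops past that) is set anywhere up to 13 mm nearer or farther than nominal along x, not measured: feel for the end. Click comes 1.5 mm before the stops.
- cover_bar (a point): Loose grey battery cover, 84 (x) x 80 (y) mm, 60 to 130 g, lying on two runners. This point: centre of its upright grip bar, 12 mm thick (x), 44 long (y), 16 high, 17.5 mm above the cover's underside, 8 mm above its top face. The cover reaches 34 mm behind and 50 mm ahead of it. x points to the leading edge, with the tab, which goes under the lips first; z up.
- tab_hook (a point): Lower edge of the hook on the flexible tab, a 21 mm wide tongue in the middle of the cover's leading edge, 46 mm ahead of the bar's centre. Relaxed: 1 mm above the runners' undersides. On the catch plate it is bent up 3 mm by about 4 N. Pushing it over takes about 3 to 8 N on the ramp and 1 to 3 N on the plate; behind the ledge it drops back and the push vanishes for a moment.
- coffee_mug: White mug with handle, 84 mm across, 91 mm high; bystander. Origin under its middle.
- salt: Glass salt shaker, 44 mm across, 90 mm high; bystander. Origin under its middle.
- spoon: Teaspoon, 130 mm long, lying flat; bystander. Origin under its middle.
- tumbler: Glass tumbler, 81 mm across, 93 mm high; bystander. Origin under its middle.
Things that resemble listed ones, but are neither listed nor needed, are in the scene too. Leave any red look-alike of the part that bears cover_bar alone.

How it is judged:
On the way:
1. the cover lies flat between the guide walls, tab leading, not yet home (x of cover_bar in the frame of scale between -0.06 and -0.01 m and y of cover_bar in the frame of scale between -0.005 and 0.005 m and z of cover_bar in the frame of scale below 0.0585 m and x of tab_hook in the frame of scale above -0.02 m and angle between the x axis of cover_bar and the x axis of scale, either way round below 0.1 rad), for 0.1 s.
At the end, for the whole second after the job is handed in: The cover lies flat under the lips, tab leading, fully home: the tab has dropped behind the ledge (hook less than 2.5 mm above the deck; 4 mm on the catch plate) with the bar's centre 12.5 to 43.5 mm ahead of the scale's centre, within 3 mm sideways and 0.06 rad of the rails, at rest and released (x of cover_bar in the frame of scale between 0.0125 and 0.0435 m and z of tab_hook in the frame of scale below 0.0405 m and x of tab_hook in the frame of scale above 0.055 m and y of cover_bar in the frame of scale between -0.003 and 0.003 m and z of cover_bar in the frame of scale between 0.053 and 0.058 m and angle between the x axis of cover_bar and the x axis of scale, either way round below 0.06 rad and angle between cover_bar's own z axis and vertical below 0.08 rad and linear speed of cover below 0.01 m/s and contact force between the fingers and cover below 0.1 N); the robot touches nothing.
It fails at once if the cover is pressed on the scale with more than 35 N (contact force between cover and scale above 35 N).
It fails at once if mug, salt shaker, teaspoon or tumbler moved by more than 20 mm (distance of any of coffee_mug, salt, spoon, tumbler from where it was at the start of the episode above 0.02 m).
It fails at once if mug, salt shaker or tumbler tipped over (angle between any of coffee_mug, salt, tumbler's own z axis and vertical above 0.5 rad).
It also fails if it takes over 58 s, if anything falls off the work surface, if the arm or the gripper's body presses on something with over 40 N, if the wrist force passes 120 N, or if a joint passes its speed limit or range.

### The arm

A 7-joint arm with a two-finger parallel gripper is mounted at the origin on a cart in front of the work surface, level with it; the furniture and walls round the work are solid. World frame = base frame: x ahead of the robot, y to its left, z up, the work surface at z = 0. Lengths are in m, angles in rad, forces in N, time in s.
With the tool pointing down it reaches from about 0.4 to 0.85 m from the base axis. Payload 10.4 kg.
Tool frame: the origin (TCP) lies between the finger pads; the fingertips stand ahead of it and the grasp point (between the pads) lies 5 mm behind it (manip.tip_extent is the z of the fingertips in the tool frame, in m); z points along the fingers, y is the line along which they close (so a half turn about z gives the same grasp; the last joint's range is limited). The gripper opens to 85 mm and grips with 20 to 120 N. Pads are 22 mm wide; open, the fingers measure 114 mm over their backs; the gripper's body (76 mm by 85 mm) begins 54 mm behind the grasp point. The pads swing forward as they close: fully open they stand 13 mm farther back than shut.
Start: joints at [-1.188, 0.332, -0.065, 1.46, 0.022, 1.35, -0.088], TCP at [0.247, 0.574, 0.245] pointing down, gripper open.
Joint ranges: [-2.6, 2.6], [-0.5, 2.12], [-1.47, 1.34], [0.16, 2.42], [-1.27, 4.41], [0.06, 2.06], [-2.6, 2.6]. Speed limits (rad/s): [2.22, 2.22, 2.79, 2.79, 3.14, 3.14, 3.14].

### API

Orientations are given as a unit quaternion [x, y, z, w].
In Python, from workcell import status, viewer, manip gives the robot as it stands.
- The arm moves only by the tool play_rows, never from a script. Its argument "plan" is one flat list of numbers, 7 for each row, row after row: the turn, a rotation vector about the tool's x, y, z in degrees, then the shift along the tool's x, y, z in m, then the opening, from 0 (shut) to 1 (fully open). In form: [ax, ay, az, dx, dy, dz, grip, ax, ay, az, dx, dy, dz, grip, ...]. A call has 1 to 20 rows; each row is the pose to reach, as a shift and turn from the pose commanded when the call began, along the tool's axes at that moment; what a row does not reach only later rows make up. A row lasts 1/8 s, in which the tool goes at most 62.5 mm and 10.7 degrees, less where a joint would pass 70% of its speed; a pose out of reach is approached as far as the arm can. A call with a gripper value outside its range is refused whole. The fingers move at their own pace and stop on an object; "squeeze" is the grip in N (left out, the last holds). Time passes only in rows, so rows that repeat a pose let the fingers close. It gives the time, the measured TCP pose, the force, the opening and the grip force at its end, in the units of the state.
- status.get_obs(): the state, without advancing time (a new reading comes with each control period).
- viewer.camera(name): name is "scene" or "side" or "wrist"; returns the picture (420x560x3 uint8, red, green, blue); there is no depth.
- viewer.camera_model(name): a dict with "fx", "fy", "cx", "cy" (pixels), "R" (3x3) and "t" (3): a world point X has camera coordinates R X + t. Camera axes: x right, y down, z forward; pixel columns grow to the right and rows downward; lengths in m; the calibration is good to about 2 mm. The wrist camera is an equidistant fisheye: a pixel r from the principal point sees the ray r / f radians off the axis. A picture is of the moment at which its call begins: read the wrist's pose just before it. camera_model takes no time and is no camera call; for the wrist camera it gives the pose at the moment of the call.
- manip.hand_in(): hands the job in; it is judged then, once.
The state is a dict: "clock": time; "joint_pos": joint angles; "joint_velocities": joint speeds; "tau": joint torques, N m; "position": TCP position; "ee_rot": TCP orientation; "ft_force": force on the tool from outside, world axes, zero at the start; "torque": the same for the moment, N m; "grip_width": opening from 0.0 (shut) to 1.0 (fully open); "grasp_force": force on a finger pad.
Only numpy, scipy, OpenCV 4.12 (cv2) and the standard library are available. Lean on these libraries where they do the work, as an engineer would, in place of code of your own. Each camera call takes 0.05 s, during which the arm holds its last target. There are 200 camera calls.

## Working session

There is one attempt and no reset: what is moved stays moved. The work goes in short steps, Python scripts to look and compute and a tool call to move; the robot and the scene stay as the last step left them, time stands still between calls to the robot, and variables do not carry over. Pictures are saved under pics/ and viewed, at most 10 in all, crops included, and the job is handed in when it is done.

Besides the shell and the picture viewer there is one more tool, called after "Call:" as name(argument=value, ...) on one line, values as JSON. play_rows: Moves the arm, as the interface text tells. Its arguments: {"type":"object","properties":{"plan":{"type":"array","items":{"type":"number"}},"squeeze":{"type":"number"}},"required":["plan"]}

```bash
mkdir -p pics; ls; python3 - <<'E'
from workcell import status, viewer, manip
import cv2, numpy as np
for n in ["scene","side"]:
    im=viewer.camera(n); cv2.imwrite(f"pics/{n}0.png",im[:,:,::-1])
    m=viewer.camera_model(n); print(n,{k:np.round(v,3).tolist() for k,v in m.items()})
o=status.get_obs(); print(o); print(manip.tip_extent)
E
```

```text
pics
scene {'fx': 389.702, 'fy': 389.702, 'cx': 275.796, 'cy': 209.555, 'R': [[0.817, -0.577, -0.009], [-0.294, -0.404, -0.866], [0.496, 0.71, -0.499]], 't': [-0.468, 0.208, 0.919]}
side {'fx': 416.619, 'fy': 416.619, 'cx': 276.924, 'cy': 209.488, 'R': [[0.86, -0.51, -0.015], [-0.182, -0.28, -0.943], [0.476, 0.813, -0.334]], 't': [-0.495, 0.148, 0.809]}
{'clock': 0.1, 'joint_pos': array([-1.187584  ,  0.33282434, -0.06468962,  1.46086108,  0.02161959,
        1.3498868 , -0.0884615 ]), 'joint_velocities': array([ 2.70017786e-04, -1.52813448e-03, -1.32319555e-03, -1.39370517e-03,
       -2.24638854e-04,  6.11955370e-04,  1.32934262e-05]), 'tau': array([ 1.38890427e-03, -6.26744127e+01,  4.92264878e-02, -3.92428708e+01,
        1.64085900e-02,  7.17347677e-03, -1.91230123e-05]), 'position': array([0.24661711, 0.57394336, 0.24458388]), 'ee_rot': array([ 2.01491075e-01,  9.79490140e-01, -6.35448610e-04, -9.00330329e-05]), 'ft_force': array([0.95312776, 0.40859779, 0.57381421]), 'torque': array([-0.03475635,  0.01632965, -0.00190139]), 'grasp_force': 0.0, 'grip_width': 0.9976895386363733}
0.014
```

View pics/scene0.png

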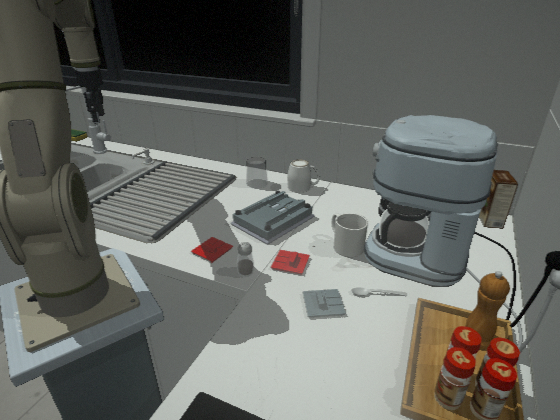

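View pics/side0.png

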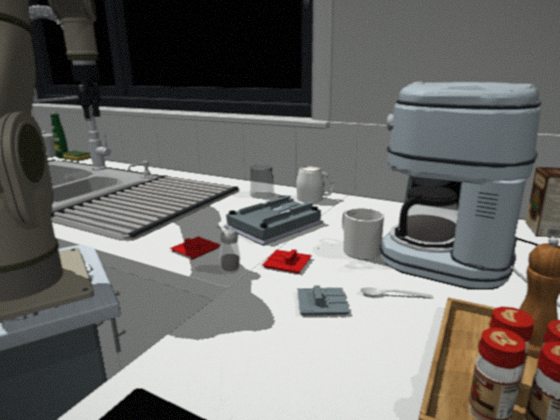

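The grey cover is at scene (324,303) and side (323,300). The look-alikes are red flat covers at scene (213,249) and (292,262), so the grey one is my choice. The scale is at scene (275,217), the salt at (245,258), the mug at (349,233), the spoon at (380,293) and the tumbler at (257,170). Next is a close crop to check.

```bash
python3 - <<'E'
import cv2, numpy as np
a=cv2.imread("pics/scene0.png"); b=cv2.imread("pics/side0.png")
f=lambda im,x,y,w,h: cv2.resize(im[y:y+h,x:x+w],(400,300),interpolation=cv2.INTER_CUBIC)
top=np.hstack([f(a,294,278,64,48),f(b,290,276,64,48)])
bot=np.hstack([f(a,226,180,96,72),f(b,222,184,104,78)])
cv2.imwrite("pics/crop0.png",np.vstack([top,bot]))
E
```

```text
(no output)
```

View pics/crop0.png

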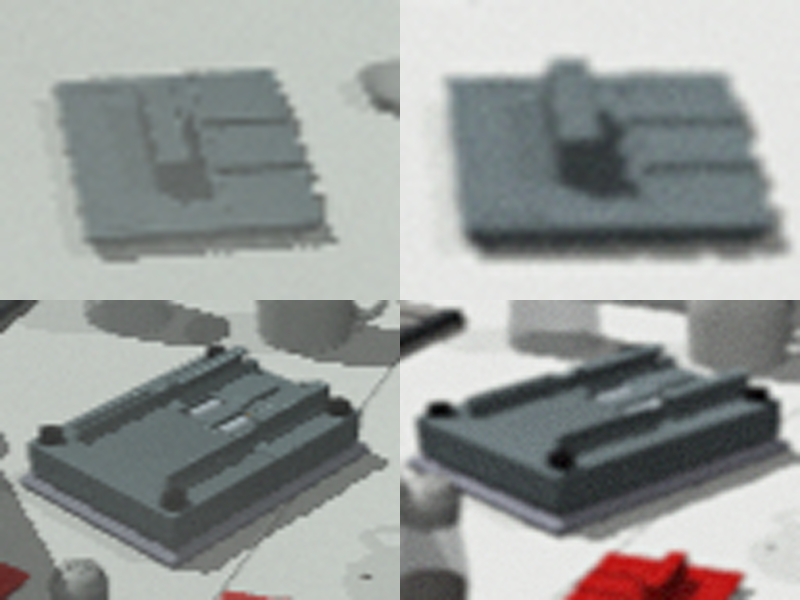

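Both views show the grey cover lying bar up, with its tab slots pointing image right. The scale below has its walls running up and to the right.

```bash
cat > h.py <<'E'
import numpy as np, cv2
from workcell import status, viewer, manip
from scipy.spatial.transform import Rotation as Ro
def ray(m,uv):
    p=np.array([(uv[0]-m['cx'])/m['fx'],(uv[1]-m['cy'])/m['fy']])
    if m.get('fish'):
        r=np.hypot(*p); d=np.r_[p/r*np.sin(r),np.cos(r)] if r>1e-9 else np.array([0,0,1.])
    else: d=np.r_[p,1]
    R=np.array(m['R']); return -R.T@np.array(m['t']), R.T@d
def onz(m,uv,z):
    o,d=ray(m,uv); return o+d*(z-o[2])/d[2]
def tri(a,ua,b,ub):
    o1,d1=ray(a,ua);o2,d2=ray(b,ub)
    s=np.linalg.lstsq(np.c_[d1,-d2],o2-o1,rcond=None)[0]
    return (o1+s[0]*d1+o2+s[1]*d2)/2
E
python3 - <<'E'
from h import *
np.set_printoptions(precision=4,suppress=True)
A=viewer.camera_model("scene");B=viewer.camera_model("side")
def rect(P):
    P=np.array(P);c=P.mean(0);d=(P[1]-P[0]+P[2]-P[3]);e=P[0]-P[3]+P[1]-P[2]
    print(c,"ang x",np.arctan2(d[1],d[0]),"ang y-90",np.arctan2(e[1],e[0])-np.pi/2,np.linalg.norm(d)/2,np.linalg.norm(e)/2)
S=[(52,85),(272,70),(325,222),(88,238)]; rect([onz(A,(294+u/6.25,278+v/6.25),.0095) for u,v in S])
S=[(47,80),(330,77),(378,232),(68,234)]; rect([onz(B,(290+u/6.25,276+v/6.25),.0095) for u,v in S])
for m,s,o,S in [(A,.24,(226,180),[(25,185),(175,265),(372,155)]),(B,.26,(222,184),[(12,165),(158,235),(380,140)])]:
    P=[onz(m,(o[0]+u*s,o[1]+v*s),.003) for u,v in S]; print(np.array(P))
    e=P[0]-P[1]; d=P[2]-P[1]
    print("c",(P[0]+P[2])/2,np.linalg.norm(e),np.linalg.norm(d),np.arctan2(d[1],d[0]),np.arctan2(e[1],e[0])-np.pi/2)
E
```

```text
[ 0.4534 -0.3572  0.0095] ang x -0.5286320501848084 ang y-90 -0.515246422209368 0.08401894203890702 0.07900239906771153
[ 0.4533 -0.3625  0.0095] ang x -0.5426644857974353 ang y-90 -0.518593006581108 0.08247121855062049 0.07982207523162144
[[ 0.4551  0.0647  0.003 ]
 [ 0.4867 -0.0841  0.003 ]
 [ 0.6879 -0.0521  0.003 ]]
c [0.5715 0.0063 0.003 ] 0.1521350509876694 0.20367043955763536 0.15806632625134043 0.20971515149883713
[[ 0.4565  0.0624  0.003 ]
 [ 0.4845 -0.0899  0.003 ]
 [ 0.6912 -0.0334  0.003 ]]
c [0.5738 0.0145 0.003 ] 0.1548865358867936 0.2142997230508925 0.266958397806258 0.18169878409717355
```

Call:
play_rows(plan=[5, 0, 0, 0, 0, 0, 1, 0, 0, 28, -0.24, -0.21, 0, 1, 0, 0, 28, -0.24, -0.21, 0, 1, 0, 0, 28, -0.24, -0.21, 0, 1, 0, 0, 56, -0.487, -0.416, 0, 1, 0, 0, 56, -0.487, -0.416, 0, 1, 0, 0, 56, -0.487, -0.416, 0, 1, 0, 0, 56, -0.487, -0.416, 0, 1, 0, 0, 56, -0.487, -0.416, 0, 1, 0, 0, 56, -0.487, -0.416, 0, 1, 0, 0, 56, -0.487, -0.416, 0, 1, 0, 0, 56, -0.487, -0.416, 0, 1, 0, 0, 56, -0.487, -0.416, 0, 1, 0, 0, 56, -0.487, -0.416, 0, 1])

```text
clock: 1.85
position: [0.5295, 0.0017, 0.245]
ee_rot: [0.637, 0.771, 0.0, -0.0]
ft_force: [-0.2, 1.0, -0.7]
grip_width: 1.0
grasp_force: 0.0
```

```bash
python3 - <<'E'
from h import *
m=viewer.camera_model("wrist"); im=viewer.camera("wrist"); cv2.imwrite("pics/w1.png",im[:,:,::-1])
import pickle; pickle.dump(m,open("w1.pkl","wb"))
print(m); o=status.get_obs(); print(o['clock'],o['position'],o['ee_rot'],o['joint_pos'])
E
```

```text
{'fx': 325.19226210127806, 'fy': 325.19226210127806, 'cx': 285.46736656655554, 'cy': 211.1340974940254, 'R': array([[ 0.98195925,  0.18908766, -0.00137647],
       [ 0.18277353, -0.94725265,  0.2632608 ],
       [ 0.0484755 , -0.25876296, -0.96472372]]), 't': array([-0.51966241, -0.12862145,  0.35333644])}
1.9 [0.5295013  0.0017852  0.24512916] [ 6.36678229e-01  7.71129472e-01  1.12791349e-04 -3.95936024e-04] [-0.57219912  0.11882533  0.52721444  1.73866163 -0.06264703  1.30105795
  0.15911474]
```

View pics/w1.png

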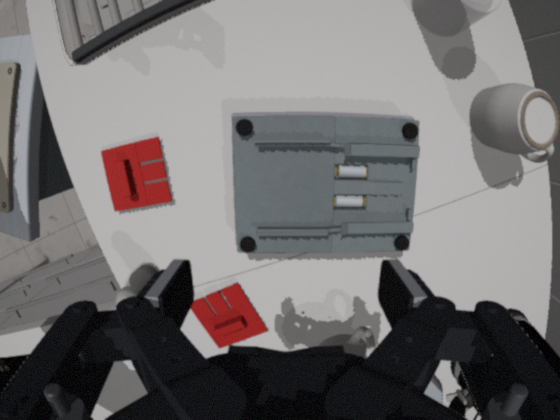

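The wrist view shows the scale with feet at (245,128), (410,131), (248,244) and (402,243). The batteries sit around (350,187), and the lips are at the right, toward +x.

```bash
python3 - <<'E'
from h import *
import pickle
np.set_printoptions(precision=4,suppress=True)
m=pickle.load(open("w1.pkl","rb")); m['fish']=1
g=cv2.cvtColor(cv2.imread("pics/w1.png"),cv2.COLOR_BGR2GRAY)
F=[]
for u,v in [(248,244),(402,243),(410,131),(245,128)]:
    c=g[v-14:v+15,u-14:u+15]; mk=(c<45).astype(np.uint8)
    n,l,st,ce=cv2.connectedComponentsWithStats(mk); k=1+np.argmax(st[1:,4])
    uv=(u-14+ce[k][0],v-14+ce[k][1]); P=onz(m,uv,.044); F.append(P); print(uv,st[k,4],P)
F=np.array(F); c=F.mean(0)
d=F[1]-F[0]+F[2]-F[3]; e=F[3]-F[0]+F[2]-F[1]
print(c,np.arctan2(d[1],d[0]),np.arctan2(e[1],e[0])-np.pi/2,np.linalg.norm(d)/2,np.linalg.norm(e)/2)
y=np.arctan2(d[1],d[0]); ex=np.array([np.cos(y),np.sin(y)]); ey=np.array([-ex[1],ex[0]])
cc=c[:2]
for q,z,nm in [((234,182),.038,'rear edge'),((416,180),.038,'front edge'),((300,149),.049,'wall top L'),((300,229),.049,'wall top R'),((345,146),.049,'L'),((345,232),.049,'R')]:
    p=onz(m,q,z)[:2]-cc; print(nm,p@ex,p@ey)
E
python3 - <<'E'
import cv2
im=cv2.imread("pics/w1.png")[105:265,225:425]
cv2.imwrite("pics/w1c.png",cv2.resize(im,(750,600),interpolation=cv2.INTER_CUBIC))
E
```

```text
(np.float64(247.44252873563218), np.float64(244.10919540229884)) 174 [ 0.4996 -0.0651  0.044 ]
(np.float64(401.04347826086956), np.float64(242.1801242236025)) 161 [ 0.6687 -0.0317  0.044 ]
(np.float64(409.38709677419354), np.float64(130.8548387096774)) 186 [0.6449 0.0902 0.044 ]
(np.float64(244.0829268292683), np.float64(127.37073170731708)) 205 [0.4757 0.0575 0.044 ]
[0.5722 0.0127 0.044 ] 0.19328780578052973 0.19253327327142733 0.17236258618717876 0.12452413118791084
rear edge -0.0989581143624256 0.005159602306941081
front edge 0.09970228822176845 0.00836390880844337
wall top L -0.02994068279238781 0.040251299430437024
wall top R -0.029372400006045567 -0.04346036878914221
L 0.015449615909075006 0.04382275596956957
R 0.01887878146154388 -0.04717627156400122
```

View pics/w1c.png

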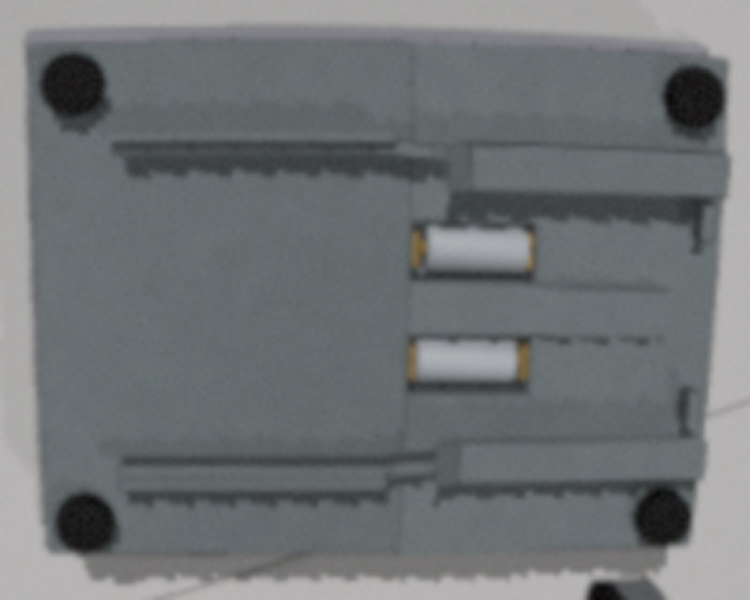

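Feet give scale centre at about (0.572, 0.0127) with yaw 0.193. Now to view the cover from close by.

Call:
play_rows(plan=[0, 0, 20, -0.186, -0.091, 0, 1, 0, 0, 20, -0.186, -0.091, 0, 1, 0, 0, 41, -0.372, -0.182, 0.045, 1, 0, 0, 41, -0.372, -0.182, 0.045, 1, 0, 0, 41, -0.372, -0.182, 0.045, 1, 0, 0, 41, -0.372, -0.182, 0.045, 1, 0, 0, 41, -0.372, -0.182, 0.045, 1, 0, 0, 41, -0.372, -0.182, 0.045, 1, 0, 0, 41, -0.372, -0.182, 0.045, 1, 0, 0, 41, -0.372, -0.182, 0.045, 1])

```text
clock: 3.15
position: [0.4219, -0.3978, 0.2004]
ee_rot: [0.866, 0.499, 0.001, -0.0]
ft_force: [1.1, -0.6, 0.3]
grip_width: 1.0
grasp_force: 0.0
```

```bash
python3 - <<'E'
from h import *
m=viewer.camera_model("wrist"); im=viewer.camera("wrist"); cv2.imwrite("pics/w2.png",im[:,:,::-1])
import pickle; pickle.dump(m,open("w2.pkl","wb"))
o=status.get_obs(); print(o['clock'],o['position'],o['ee_rot'])
n=pickle.load(open("w1.pkl","rb")); n['fish']=1
c=np.array([.5722,.0127]);ex=np.array([np.cos(.193),np.sin(.193)]);ey=np.array([-ex[1],ex[0]])
for uv in [(378,156.5),(378,222.3),(378,144.2),(378,233.5)]:
    p=onz(n,uv,.051)[:2]-c; print(p@ex,p@ey)
E
```

```text
3.2 [ 0.42170005 -0.39803126  0.20040832] [ 8.66422496e-01  4.99311267e-01  5.42321782e-04 -1.48715209e-04]
0.04991896782114555 0.0341669220048446
0.0542386487778144 -0.03596856669435838
0.04943940958087517 0.04678527960723386
0.055303085614584725 -0.04865300397461565
```

View pics/w2.png

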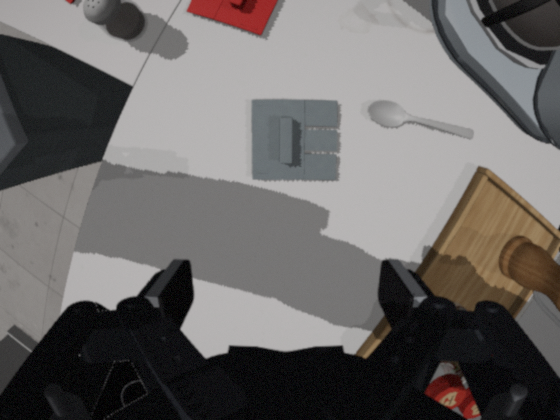

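The cover is at (252..340, 98..181) with the bar at about (287,140). The tab slots are on the right, and the spoon is at (385,113), clear of it.

```bash
python3 - <<'E'
from h import *
import pickle
np.set_printoptions(precision=4,suppress=True)
m=pickle.load(open("w2.pkl","rb")); m['fish']=1
im=cv2.imread("pics/w2.png"); s=im[85:195,240:352].astype(int)
mk=((s.sum(2)<400)).astype(np.uint8)
n,l,st,ce=cv2.connectedComponentsWithStats(mk); k=1+np.argmax(st[1:,4]); print(st[k])
ys,xs=np.where(l==k)
P=np.array([onz(m,(x+240,y+85),.0095)[:2] for x,y in zip(xs,ys)])
r=cv2.minAreaRect((P*1000).astype(np.float32)); print(r, cv2.boxPoints(r)/1000, P.mean(0))
for a,b,z in [((279,118),(280,163),.0255),((291,118),(293,163),.0255)]:
    a,b=onz(m,a,z),onz(m,b,z); print("bar edge",a,b,(a+b)/2)
c=cv2.resize(im[90:190,245:350],(630,600),interpolation=cv2.INTER_CUBIC); cv2.imwrite("pics/w2c.png",c)
E
```

```text
[  12   14   89   82 6971]
((455.997802734375, -357.66265869140625), (80.36798858642578, 86.54304504394531), 59.548580169677734) [[ 0.3983 -0.3704]
 [ 0.4729 -0.4142]
 [ 0.5137 -0.345 ]
 [ 0.4391 -0.3011]] [ 0.4555 -0.3569]
bar edge [ 0.4527 -0.3312  0.0255] [ 0.4323 -0.3682  0.0255] [ 0.4425 -0.3497  0.0255]
bar edge [ 0.4623 -0.3368  0.0255] [ 0.4428 -0.3743  0.0255] [ 0.4525 -0.3556  0.0255]
```

View pics/w2c.png

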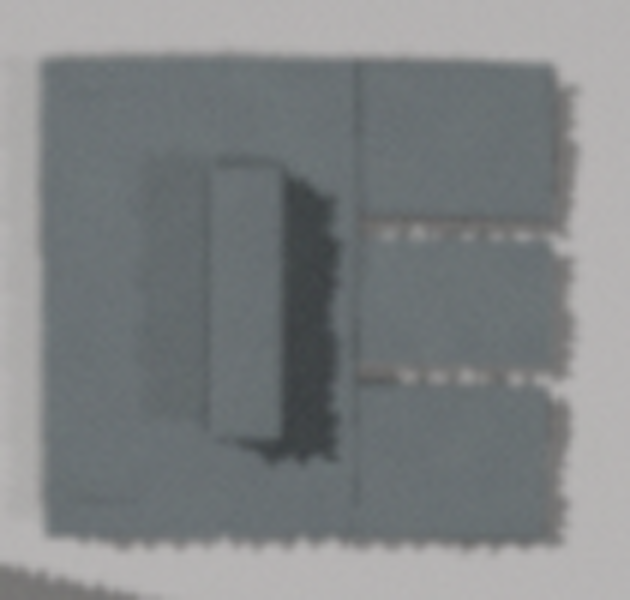

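Call:
play_rows(plan=[0, 0, 0.3, 0.052, 0, 0.03, 0.6, 0, 0, 0.3, 0.052, 0, 0.08, 0.5, 0, 0, 0.3, 0.052, 0, 0.13, 0.5, 0, 0, 0.3, 0.052, 0, 0.155, 0.5, 0, 0, 0.3, 0.052, 0, 0.165, 0.5, 0, 0, 0.3, 0.052, 0, 0.173, 0.5, 0, 0, 0.3, 0.052, 0, 0.173, 0, 0, 0, 0.3, 0.052, 0, 0.173, 0, 0, 0, 0.3, 0.052, 0, 0.173, 0, 0, 0, 0.3, 0.052, 0, 0.173, 0, 0, 0, 0.3, 0.052, 0, 0.173, 0, 0, 0, 0.3, 0.052, 0, 0.173, 0], squeeze=50)

```text
clock: 4.7
position: [0.4473, -0.3551, 0.0283]
ee_rot: [0.868, 0.496, 0.001, 0.001]
ft_force: [-1.1, 0.7, 7.1]
grip_width: 0.12
grasp_force: 51.6
```

Call:
play_rows(plan=[0, 0, 0, 0, 0, -0.03, 0, 0, 0, 0, 0, 0, -0.08, 0, 0, 0, 0, 0, 0, -0.13, 0, 0, 0, 0, 0, 0, -0.13, 0, 0, 0, -8, 0.06, -0.02, -0.13, 0, 0, 0, -16, 0.12, -0.04, -0.13, 0, 0, 0, -24, 0.18, -0.06, -0.13, 0, 0, 0, -32, 0.24, -0.08, -0.13, 0, 0, 0, -38, 0.3, -0.1, -0.13, 0, 0, 0, -41.5, 0.353, -0.11, -0.13, 0, 0, 0, -41.5, 0.353, -0.11, -0.11, 0, 0, 0, -41.5, 0.353, -0.11, -0.09, 0, 0, 0, -41.5, 0.353, -0.11, -0.09, 0, 0, 0, -41.5, 0.353, -0.11, -0.09, 0])

```text
clock: 6.45
position: [0.5315, 0.005, 0.1176]
ee_rot: [0.637, 0.771, 0.0, 0.0]
ft_force: [0.6, -0.0, -0.7]
grip_width: 0.121
grasp_force: 50.6
```

```bash
python3 - <<'E'
from h import *
import pickle
m=viewer.camera_model("wrist"); im=viewer.camera("wrist"); pickle.dump(m,open("w3.pkl","wb"))
cv2.imwrite("pics/w3.png",im[:,:,::-1])
o=status.get_obs(); print(o['clock'],o['position'],o['ee_rot'],o['ft_force'],o['grip_width'])
E
```

```text
6.5 [0.531785   0.00506216 0.1179457 ] [6.36571221e-01 7.71217780e-01 3.91204698e-04 2.51231905e-04] [ 0.92995345  0.1963937  -0.38678175] 0.11609400585281175
```

View pics/w3.png

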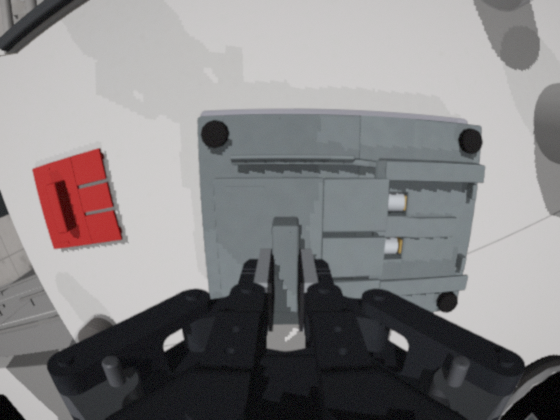

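The cover is held level, with its far edge from (215,178) to (386,178) and the bar's end at (274..297, 219). Scale feet are at (215,133), (470,141) and (446,301).

```bash
python3 - <<'E'
from h import *
import pickle
np.set_printoptions(precision=4,suppress=True)
m=pickle.load(open("w3.pkl","rb")); m['fish']=1
g=cv2.cvtColor(cv2.imread("pics/w3.png"),cv2.COLOR_BGR2GRAY)
F=[]
for u,v in [(446,301),(470,141),(215,133)]:
    c=g[v-17:v+18,u-17:u+18]; mk=(c<45).astype(np.uint8)
    n,l,st,ce=cv2.connectedComponentsWithStats(mk); k=1+np.argmax(st[1:,4])
    P=onz(m,(u-17+ce[k][0],v-17+ce[k][1]),.044); F.append(P); print(st[k],P)
c=(F[0]+F[2])/2; d=F[1]-F[2]; e=F[1]-F[0]
y=np.arctan2(d[1],d[0]);print("scale c",c,y,np.arctan2(e[1],e[0])-np.pi/2,np.linalg.norm(d),np.linalg.norm(e))
y=.193; ex=np.array([np.cos(y),np.sin(y)]); ey=np.array([-ex[1],ex[0]]); cc=c[:2]
p=m; z0=.1178-.0275
for nm,uv,z in [("rear",(216,178.5),.0095),("front",(387,179.5),.0095),("bar1",(274,218.5),.0255),("bar2",(297.5,218.5),.0255)]:
    q=onz(m,uv,z0+z)[:2]; r=q-cc; print(nm,q,r@ex,r@ey)
t=np.array([.5317,.0050])-cc; print("tcp",t@ex,t@ey)
a=cv2.resize(g[165:195,200:260],(600,300)); b=cv2.resize(g[165:195,350:410],(600,300))
cv2.imwrite("pics/w3c.png",np.vstack([a,b]))
E
```

```text
[  8   8  20  19 292] [ 0.6681 -0.0316  0.044 ]
[  6   5  22  25 427] [0.6444 0.0904 0.044 ]
[  4   5  27  27 550] [0.4759 0.0575 0.044 ]
scale c [0.572 0.013 0.044] 0.19250350485774004 0.19155739343816847 0.17169617691258762 0.12429431651830365
rear [0.4915 0.041 ] -0.07366169217329403 0.043013353863836354
front [0.5702 0.0561] 0.006513009840863738 0.0426473095308309
bar1 [0.5211 0.032 ] -0.04626891068835769 0.028435747330177185
bar2 [0.5308 0.0339] -0.036403649093427574 0.02841636009238615
tcp -0.041085149780039104 -8.256611612800044e-05
```

View pics/w3c.png

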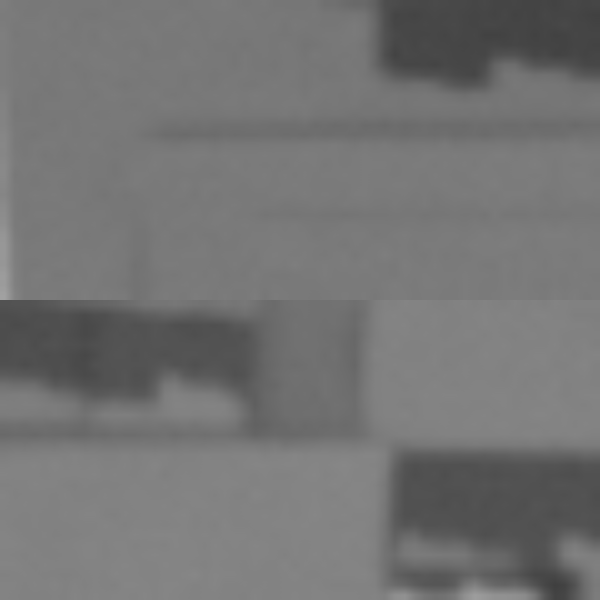

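Call:
play_rows(plan=[0, 0, 0, -0.0018, 0, 0.02, 0, 0, 0, 0, -0.0018, 0, 0.036, 0, 0, 0, 0, -0.0018, 0, 0.042, 0, 0, 0, 0, -0.0018, 0, 0.045, 0, 0, 0, 0, -0.0018, 0, 0.047, 0, 0, 0, 0, -0.0018, 0, 0.047, 0])

```text
clock: 7.25
position: [0.5319, 0.0035, 0.0705]
ee_rot: [0.636, 0.771, 0.0, 0.0]
ft_force: [-0.1, 0.5, -1.1]
grip_width: 0.121
grasp_force: 50.6
```

Call:
play_rows(plan=[0, 0, 0, 0, 0, 0.001, 0, 0, 0, 0, 0, 0, 0.002, 0, 0, 0, 0, 0, 0, 0.003, 0, 0, 0, 0, 0, 0, 0.003, 0])

```text
clock: 7.75
position: [0.5317, 0.0035, 0.0672]
ee_rot: [0.636, 0.771, -0.0, -0.0]
ft_force: [-0.1, -0.2, -0.1]
grip_width: 0.126
grasp_force: 50.6
```

Call:
play_rows(plan=[0, 0, 0, 0, 0, 0.0005, 0, 0, 0, 0, 0, 0, 0.001, 0, 0, 0, 0, 0, 0, 0.0015, 0, 0, 0, 0, 0, 0, 0.0015, 0])

```text
clock: 8.25
position: [0.5318, 0.0035, 0.0663]
ee_rot: [0.636, 0.771, 0.0, -0.0]
ft_force: [-2.7, -0.1, 6.1]
grip_width: 0.12
grasp_force: 51.6
```

Call:
play_rows(plan=[0, 0, 0, 0, 0, -0.0005, 0.3, 0, 0, 0, 0, 0, -0.0005, 0.3, 0, 0, 0, 0, 0, -0.0005, 0.3, 0, 0, 0, 0, 0, 0, 0, 0, 0, 0, 0, 0, 0, 0, 0, 0, 0, 0, 0, 0, 0, 0, 0, 0, 0, 0, 0, 0], squeeze=30)

```text
clock: 9.12
position: [0.5318, 0.0035, 0.0659]
ee_rot: [0.636, 0.771, 0.0, -0.0]
ft_force: [-2.3, -1.0, 5.7]
grip_width: 0.131
grasp_force: 29.9
```

```bash
python3 - <<'E'
from h import *
import pickle
m=viewer.camera_model("wrist"); im=viewer.camera("wrist"); pickle.dump(m,open("w4.pkl","wb"))
cv2.imwrite("pics/w4.png",im[:,:,::-1])
o=status.get_obs(); print(o['clock'],o['position'],o['ft_force'],o['grip_width'])
E
```

```text
9.175 [0.53183655 0.00349574 0.06593446] [-2.00219209 -0.81215891  4.83975674] 0.1269228079616833
```

View pics/w4.png

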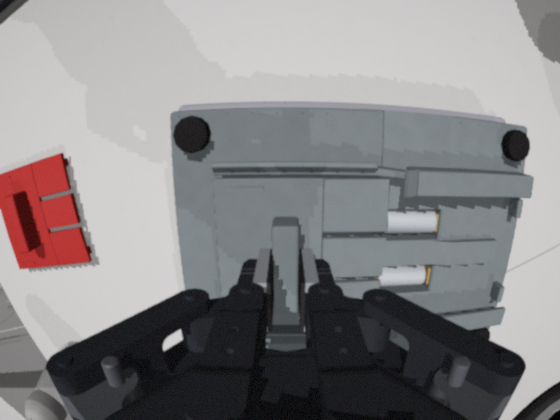

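The cover lies between the walls, tab leading, level (edge from (215,180) to (388,180)). Now the slide, watching the force.

Call:
play_rows(plan=[0, 0, 0, 0, 0.001, -0.0005, 0, 0, 0, 0, 0, 0.003, -0.0005, 0, 0, 0, 0, 0, 0.005, -0.0005, 0, 0, 0, 0, 0, 0.007, -0.0005, 0, 0, 0, 0, 0, 0.009, -0.0005, 0, 0, 0, 0, 0, 0.011, -0.0005, 0, 0, 0, 0, 0, 0.013, -0.0005, 0, 0, 0, 0, 0, 0.013, -0.0005, 0])

```text
clock: 10.18
position: [0.5446, 0.0057, 0.0662]
ee_rot: [0.637, 0.771, -0.0, 0.0]
ft_force: [-0.8, -1.9, 0.1]
grip_width: 0.133
grasp_force: 29.2
```

Call:
play_rows(plan=[0, 0, 0, -0.0003, 0.002, 0, 0, 0, 0, 0, -0.0003, 0.004, 0, 0, 0, 0, 0, -0.0003, 0.006, 0, 0, 0, 0, 0, -0.0003, 0.008, 0, 0, 0, 0, 0, -0.0003, 0.01, 0, 0, 0, 0, 0, -0.0003, 0.012, 0, 0, 0, 0, 0, -0.0003, 0.012, 0, 0])

```text
clock: 11.05
position: [0.5566, 0.0079, 0.0663]
ee_rot: [0.636, 0.771, 0.0, 0.0]
ft_force: [-0.1, -1.3, -2.1]
grip_width: 0.132
grasp_force: 29.2
```

Call:
play_rows(plan=[0, 0, 0, 0, 0.002, 0.0003, 0, 0, 0, 0, 0, 0.004, 0.0003, 0, 0, 0, 0, 0, 0.006, 0.0003, 0, 0, 0, 0, 0, 0.008, 0.0003, 0, 0, 0, 0, 0, 0.01, 0.0003, 0, 0, 0, 0, 0, 0.01, 0.0003, 0])

```text
clock: 11.8
position: [0.5665, 0.0098, 0.066]
ee_rot: [0.636, 0.771, 0.0, 0.0]
ft_force: [-1.8, -3.7, -0.4]
grip_width: 0.126
grasp_force: 29.4
```

Call:
play_rows(plan=[0, 0, 0, 0, 0.002, 0, 0, 0, 0, 0, 0, 0.004, 0, 0, 0, 0, 0, 0, 0.006, 0, 0, 0, 0, 0, 0, 0.008, 0, 0, 0, 0, 0, 0, 0.01, 0, 0, 0, 0, 0, 0, 0.01, 0, 0])

```text
clock: 12.55
position: [0.5751, 0.0114, 0.066]
ee_rot: [0.637, 0.771, -0.001, -0.001]
ft_force: [-8.1, -3.8, 6.7]
grip_width: 0.132
grasp_force: 30.2
```

Call:
play_rows(plan=[0, 0, 0, -0.0003, 0.001, 0, 0, 0, 0, 0, -0.0003, 0.002, 0, 0, 0, 0, 0, -0.0003, 0.003, 0, 0, 0, 0, 0, -0.0003, 0.004, 0, 0, 0, 0, 0, -0.0003, 0.004, 0, 0])

```text
clock: 13.18
position: [0.5801, 0.0124, 0.0662]
ee_rot: [0.636, 0.771, 0.0, -0.0]
ft_force: [-3.4, -2.3, 3.8]
grip_width: 0.133
grasp_force: 29.8
```

Call:
play_rows(plan=[0, 0, 0, 0, 0.0015, 0, 0, 0, 0, 0, 0, 0.003, 0, 0, 0, 0, 0, 0, 0.0045, 0, 0, 0, 0, 0, 0, 0.006, 0, 0, 0, 0, 0, 0, 0.0075, 0, 0, 0, 0, 0, 0, 0.009, 0, 0, 0, 0, 0, 0, 0.009, 0, 0])

```text
clock: 14.05
position: [0.589, 0.0141, 0.0661]
ee_rot: [0.636, 0.771, 0.0, -0.0]
ft_force: [-3.4, -2.4, 3.8]
grip_width: 0.129
grasp_force: 29.9
```

Call:
play_rows(plan=[0, 0, 0, 0, 0.0015, 0, 0, 0, 0, 0, 0, 0.003, 0, 0, 0, 0, 0, 0, 0.0045, 0, 0, 0, 0, 0, 0, 0.006, 0, 0, 0, 0, 0, 0, 0.006, 0, 0])

```text
clock: 14.68
position: [0.5948, 0.0152, 0.0661]
ee_rot: [0.636, 0.771, 0.0, -0.0]
ft_force: [-2.7, -3.7, 3.7]
grip_width: 0.127
grasp_force: 30.0
```

Call:
play_rows(plan=[0, 0, 0, -0.0003, 0.001, 0, 0, 0, 0, 0, -0.0003, 0.002, 0, 0, 0, 0, 0, -0.0003, 0.003, 0, 0, 0, 0, 0, -0.0003, 0.004, 0, 0, 0, 0, 0, -0.0003, 0.004, 0, 0])

```text
clock: 15.3
position: [0.5989, 0.0159, 0.0661]
ee_rot: [0.636, 0.771, 0.0, 0.0]
ft_force: [-3.1, -0.9, 5.5]
grip_width: 0.13
grasp_force: 30.0
```

Call:
play_rows(plan=[0, 0, 0, 0, 0.001, 0, 0, 0, 0, 0, 0, 0.002, 0, 0, 0, 0, 0, 0, 0.003, 0, 0, 0, 0, 0, 0, 0.003, 0, 0])

```text
clock: 15.8
position: [0.6018, 0.0164, 0.0661]
ee_rot: [0.636, 0.771, 0.0, -0.0]
ft_force: [-3.9, -1.4, 4.9]
grip_width: 0.133
grasp_force: 30.1
```

Bar is now at about x = 0.030, still on the plate, so I continue in small steps.

Call:
play_rows(plan=[0, 0, 0, 0, 0.001, 0, 0, 0, 0, 0, 0, 0.002, 0, 0, 0, 0, 0, 0, 0.003, 0, 0, 0, 0, 0, 0, 0.003, 0, 0])

```text
clock: 16.3
position: [0.6048, 0.017, 0.0661]
ee_rot: [0.636, 0.771, 0.0, -0.0]
ft_force: [-3.1, -0.4, 5.5]
grip_width: 0.133
grasp_force: 30.1
```

Call:
play_rows(plan=[0, 0, 0, 0, 0.001, 0, 0, 0, 0, 0, 0, 0.002, 0, 0, 0, 0, 0, 0, 0.002, 0, 0])

```text
clock: 16.68
position: [0.6067, 0.0174, 0.0661]
ee_rot: [0.636, 0.771, 0.0, -0.0]
ft_force: [-3.4, -1.0, 5.6]
grip_width: 0.126
grasp_force: 30.1
```

Call:
play_rows(plan=[0, 0, 0, 0, 0.001, 0, 0, 0, 0, 0, 0, 0.002, 0, 0, 0, 0, 0, 0, 0.002, 0, 0])

```text
clock: 17.05
position: [0.6094, 0.0179, 0.0663]
ee_rot: [0.636, 0.771, 0.001, 0.001]
ft_force: [0.6, 0.8, 2.3]
grip_width: 0.133
grasp_force: 29.8
```

Call:
play_rows(plan=[0, 0, 0, 0, 0.001, 0, 0, 0, 0, 0, 0, 0.002, 0, 0, 0, 0, 0, 0, 0.002, 0, 0])

```text
clock: 17.42
position: [0.6103, 0.0181, 0.066]
ee_rot: [0.636, 0.771, -0.0, -0.0]
ft_force: [-2.7, 0.5, 4.9]
grip_width: 0.129
grasp_force: 30.1
```

The push vanished at x of about 0.609, which is the click. Feeling for the stops next.

Call:
play_rows(plan=[0, 0, 0, 0, 0.0005, 0, 0, 0, 0, 0, 0, 0.001, 0, 0, 0, 0, 0, 0, 0.001, 0, 0])

```text
clock: 17.8
position: [0.6108, 0.018, 0.066]
ee_rot: [0.636, 0.771, -0.0, -0.001]
ft_force: [-5.3, -0.4, 7.5]
grip_width: 0.13
grasp_force: 30.5
```

Call:
play_rows(plan=[0, 0, 0, 0, 0.0005, -0.0003, 0, 0, 0, 0, 0, 0.001, -0.0003, 0, 0, 0, 0, 0, 0.001, -0.0003, 0])

```text
clock: 18.18
position: [0.6119, 0.018, 0.066]
ee_rot: [0.636, 0.771, -0.0, -0.0]
ft_force: [-5.1, -0.4, 3.2]
grip_width: 0.129
grasp_force: 30.0
```

Call:
play_rows(plan=[0, 0, 0, 0, 0.0005, 0, 0, 0, 0, 0, 0, 0.001, 0, 0, 0, 0, 0, 0, 0.001, 0, 0])

```text
clock: 18.55
position: [0.612, 0.018, 0.066]
ee_rot: [0.637, 0.771, -0.001, -0.001]
ft_force: [-11.3, -1.0, 7.6]
grip_width: 0.128
grasp_force: 30.6
```

Hard stop reached: force rises with no travel. Release and withdraw.

Call:
play_rows(plan=[0, 0, 0, 0, -0.001, -0.0005, 0, 0, 0, 0, 0, -0.001, -0.0005, 0.35, 0, 0, 0, 0, -0.001, -0.0005, 0.35, 0, 0, 0, 0, -0.001, -0.0005, 0.35, 0, 0, 0, 0, -0.001, -0.01, 0.35, 0, 0, 0, 0, -0.001, -0.03, 0.35, 0, 0, 0, 0, -0.001, -0.08, 0.35, 0, 0, 0, -0.05, -0.03, -0.13, 0.35, 0, 0, 0, -0.05, -0.03, -0.14, 0.35, 0, 0, 0, -0.05, -0.03, -0.14, 0.35])

```text
clock: 19.8
position: [0.5942, -0.0373, 0.2087]
ee_rot: [0.637, 0.771, 0.002, 0.001]
ft_force: [0.3, 0.4, -0.8]
grip_width: 0.349
grasp_force: 0.0
```

```bash
python3 - <<'E'
from h import *
np.set_printoptions(precision=4,suppress=True)
m=viewer.camera_model("wrist"); im=viewer.camera("wrist"); m['fish']=1
cv2.imwrite("pics/w5.png",im[:,:,::-1])
o=status.get_obs(); print(o['clock'],o['position'],o['ft_force'])
# predicted pixels and brightness profile across bar along scale x at deck+25.5 mm, y=0
c=np.array([.5721,.0128]);ex=np.array([np.cos(.193),np.sin(.193)]);ey=np.array([-ex[1],ex[0]])
R=np.array(m['R']);t=np.array(m['t'])
def pix(x,y,z):
    p=R@np.r_[c+x*ex+y*ey,z]+t; th=np.arccos(p[2]/np.linalg.norm(p)); s=th/np.hypot(p[0],p[1])
    return m['cx']+m['fx']*s*p[0], m['cy']+m['fy']*s*p[1]
g=cv2.cvtColor(im,cv2.COLOR_RGB2GRAY)
for y,z in [(0,.0635),(.01,.0635),(.03,.0475),(-.03,.0475)]:
    xs=np.arange(-.02,.1,.002); q=[pix(x,y,z) for x in xs]
    print(y,np.round(q[0]),[int(cv2.getRectSubPix(g,(1,1),(float(u),float(v)))[0,0]) for u,v in q])
E
```

```text
19.85 [ 0.5938 -0.0358  0.2069] [ 0.2216  0.9116 -0.4364]
0 [247. 141.] [116, 115, 116, 116, 117, 118, 118, 118, 117, 119, 117, 112, 108, 115, 123, 122, 122, 121, 123, 123, 121, 123, 122, 120, 114, 114, 100, 103, 121, 121, 120, 120, 110, 103, 118, 122, 122, 116, 116, 122, 122, 123, 123, 122, 122, 121, 122, 123, 122, 123, 123, 123, 122, 122, 121, 122, 144, 192, 193, 192]
0.01 [247. 130.] [117, 116, 116, 116, 117, 116, 117, 117, 116, 118, 117, 116, 108, 110, 123, 124, 124, 123, 123, 125, 124, 123, 123, 116, 115, 115, 99, 101, 120, 122, 119, 120, 113, 118, 123, 123, 123, 111, 118, 120, 120, 121, 121, 119, 120, 119, 120, 119, 120, 119, 119, 118, 118, 120, 120, 121, 145, 191, 193, 193]
0.03 [248. 107.] [118, 118, 119, 118, 118, 119, 119, 120, 121, 120, 119, 114, 110, 116, 124, 124, 124, 119, 113, 115, 123, 123, 121, 115, 115, 115, 115, 114, 115, 116, 120, 122, 123, 123, 122, 120, 119, 122, 118, 113, 117, 117, 119, 120, 119, 121, 118, 121, 122, 121, 121, 119, 116, 117, 117, 108, 116, 105, 120, 181]
-0.03 [250. 174.] [114, 115, 113, 116, 117, 118, 116, 116, 116, 116, 115, 110, 108, 117, 121, 119, 120, 120, 122, 121, 120, 121, 120, 122, 122, 122, 123, 122, 117, 88, 93, 90, 83, 82, 112, 122, 121, 121, 118, 118, 122, 122, 122, 122, 121, 121, 121, 119, 119, 121, 120, 121, 120, 121, 115, 110, 117, 118, 127, 185]
```

```bash
python3 -c "
from workcell import manip
print(manip.hand_in())"
```

```text
the job is handed in; nothing more can be done
None
```

I slid the cover under the lips, felt the push vanish as the tab clicked, went on to the hard stop at about 11 N wrist force, released it and handed the job in at about 20 s; the hook's final height was judged by feel, not seen.

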